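Press a torch cassette home with the quick-clamp press

ROBOT

A 7-joint arm with a two-finger parallel gripper is mounted at the origin on the work surface. World frame = base frame: x ahead of the robot, y to its left, z up, the work surface at z = 0. Lengths are in m, angles in rad, forces in N, time in s.
With the tool pointing down it reaches from about 0.35 to 0.9 m from the base axis. Payload 8.1 kg.
Tool frame: the origin (TCP) lies at the centre of the arm's flange, where the gripper is bolted on; the fingertips stand 178 mm ahead of it and the grasp point (between the pads) lies 159 mm ahead of it; z points along the fingers, y is the line along which they close (so a half turn about z gives the same grasp; the last joint's range is limited). The gripper opens to 92 mm and grips with 3 to 60 N. Pads are 19 mm wide; open, the fingers measure 130 mm over their backs; the gripper's body (75 mm by 190 mm) begins 47 mm behind the grasp point.
Start: joints at [-1.378, 0.434, 0.025, 1.573, -0.012, 1.134, -0.075], TCP at [0.182, 0.598, 0.405] pointing down, gripper open.
Joint ranges: [-2.62, 2.62], [-0.44, 2.09], [-1.27, 1.32], [0.08, 2.57], [-1.32, 4.46], [0.12, 2], [-2.74, 2.74]. Speed limits (rad/s): [2.22, 2.22, 3.01, 3.01, 3.14, 3.14, 3.14].

INTERFACE

Orientations are given as a rotation vector (axis times angle).
In Python, from cell import arm gives the robot as it stands. The module is installed in compiled form; this text tells all that it offers.
- The arm moves only by the shell command python3 -m inch 'ROWS' [FORCE]. ROWS is text: rows parted by semicolons, each of 5 numbers parted by spaces: the shift along the tool's x, y, z in m, then the turn about the tool's z in rad, then the finger opening in m, from 0 to 0.0918. In form: x y z roll fingers; .... A call has 1 to 5 rows; each row is the pose to reach, as a shift and turn from the pose commanded when the call began, along the tool's axes at that moment; what a row does not reach only later rows make up. A row lasts 1/10 s, in which the tool goes at most 50 mm and 8.59 degrees, less where a joint would pass 70% of its speed; a pose out of reach is approached as far as the arm can. A call with a gripper value outside its range is refused whole. The fingers move at their own pace and stop on an object; FORCE is the grip in N (left out, the last holds). Time passes only in rows, so rows that repeat a pose let the fingers close. It gives the time, the measured TCP pose, the force, the opening and the grip force at its end, in the units of the state.
- arm.observe(): the state, without advancing time (a new reading comes with each control period).
- arm.get_image(name): name is "scene" or "top" or "wrist"; returns the picture (384x512x3 uint8, red, green, blue); there is no depth.
- arm.get_calibration(name): a dict with "intrinsics" (3x3 intrinsics, pixels), "pose" (4x4, takes a point from camera to world coordinates). Camera axes: x right, y up, looking along -z (the intrinsics and any distortion apply to the point x, -y, -z); pixel columns grow to the right and rows downward; lengths in m; the calibration is good to about 2 mm. A picture is of the moment at which its call begins: read the wrist's pose just before it. get_calibration takes no time and is no camera call; for the wrist camera it gives the pose at the moment of the call.
- arm.sign_off(): hands the job in; it is judged then, once.
Trained networks look in the newest picture that a camera, given by its name, has taken for a name from the list of things; names that differ only in an ending like _2 or _b are one class to them, and where a whole thing is asked for, a point or a joint stands for the part that bears it (a point fixed in the world has none). Each returns a list of dicts, best first, with "conf" (0 to 1); they miss things now and then, are a little off and sometimes report something else, mostly with a low value. They report only what shows in the picture. A call takes as long as a camera call. They do not tell look-alikes from the thing itself.
- arm.look_for(camera, query): "point" ([row, column] in pixels, amid what is visible of it).
- arm.silhouettes(camera, query): "region" (384x512 bool, what is visible of it) and "point" ([row, column] in pixels, amid what is visible of it).
- arm.place_of(camera, query): "point" ([row, column] in pixels: a listed point, or the origin of a listed thing).
The state is a dict: "clock": time; "joints": joint angles; "dq": joint speeds; "joint_efforts": joint torques, N m; "position": TCP position; "ee_rot": TCP orientation; "force": force on the tool from outside, world axes, zero at the start; "ft_torque": the same for the moment, N m; "width": opening from 0.0 (shut) to 1.0 (fully open); "gripper_force": force on a finger pad.
Only numpy, scipy, OpenCV 4.12 (cv2) and the standard library are available. Lean on these libraries where they do the work, as an engineer would, in place of code of your own. Each camera call takes 0.05 s, during which the arm holds its last target. There are 200 camera calls.

TASK

One of the two bench presses has a torch cassette lying in its cradle: squeeze that press's sprung trigger against its grip post, as many strokes as it takes, until the jaw has pushed the cassette fully home in its socket. Then press down the release tab so that the jaw springs all the way back, leaving the cassette in the socket. Do not touch the cassette or the jaw with the gripper, and leave the empty press alone.

Things in the scene. Friction and masses are not known exactly. Their poses are not given: they have to be found in the camera images.
- press: Loaded bench press, bolted down: base plate 300 x 76 x 12 mm with a bar clamp. Origin under the plate, on the bench; x axis level along the bar from release tab to socket (the way the jaw advances), z up; all is centred on y = 0. Plate x = -145 to 155 mm. Grey housing 50 mm high. White trough from x = 50 mm leads to the socket, a pocket in a white block, mouth x = 120, back wall x = 132 mm.
- press_trigger_mid (a point): Middle of the trigger, black upright bar 10 thick, 28 wide, top 122 mm over the bench; at rest at x = -37, height 100 mm in the press's frame. Twin fixed post at x = -10 to 0. Slides 16 mm to the post along +x; together 42 mm thick, squeezed 26. The post never gives: centre the squeeze on x = -13. Takes 20 N (more just slips). Full stroke: first 4 mm idle, jaw +10 mm; let go fully between.
- press_tab_top (a point): Middle of the top of the release tab, a flat black plate 40 (along x) x 30 mm at the rear end of the press, at x = -116, height 64 mm in the press's frame. Pushed straight down 4 to 8 mm (8 is its stop; 3 to 6 N) with the trigger let go, it frees the jaw, which springs back. It springs up again, and dips by itself as the ratchet clicks.
- press_jaw (a joint): Advance in m of the loaded press's jaw, a black plate 10 x 29 x 30 mm (heights 22 to 52 mm) on the bar: 0 fully back (face at x = 45 mm in the press's frame), growing towards the socket. At 0.027 it holds the cassette home; when the trigger is let go there it rests at about 0.025 until the release tab is pressed. Ratchet steps of 5 mm.
- cassette_mid (a point): Centre of the torch cassette, a white plastic holder 60 x 30 x 28 mm with a glass tube lying in it, 90 g, loose in the loaded press's trough, long side along the press's x axis. It starts 10 to 18 mm short of home; fully home its centre is at x = 102, height 34 mm in the press's frame, its front end against the socket's back wall.
- spare: The other bench press, of the same make and size, its origin and axes placed alike, its trough empty. Not to be used; beware of it when moving low (its post and trigger are 122 mm high too).
Things that resemble listed ones, but are neither listed nor needed, are in the scene too. Leave any pink or yellow look-alike of the part that bears cassette_mid alone.

How it is judged:
On the way:
1. the jaw has pushed the cassette fully home (within 4 mm) (x of cassette_mid in the frame of press above 0.098 m and z of cassette_mid in the frame of press between 0.026 and 0.042 m and y of cassette_mid in the frame of press between -0.008 and 0.008 m and angle between cassette_mid's own z axis and vertical below 0.17 rad and value of joint press_jaw above 0.018 m), for 0.1 s.
At the end, for the whole second after the job is handed in: The cassette is within 4 mm of fully home in the socket, flat (within 10 degrees) in the cradle and at rest, and the jaw is back within 5 mm of its rearmost place (x of cassette_mid in the frame of press above 0.098 m and z of cassette_mid in the frame of press between 0.026 and 0.042 m and y of cassette_mid in the frame of press between -0.008 and 0.008 m and angle between cassette_mid's own z axis and vertical below 0.17 rad and value of joint press_jaw below 0.005 m and linear speed of cassette below 0.02 m/s); the robot touches nothing.
It fails at once if the robot pushes on the cassette or the jaw (contact force between any of the arm, the fingers and cassette above 2 N or contact force between the fingers and press_jaw above 2 N).
It fails at once if the robot pushes on the empty press (contact force between any of the fingers, the arm and spare above 2 N).
It also fails if it takes over 42 s, if anything falls off the work surface, if the arm or the gripper's body presses on something with over 40 N, if the wrist force passes 120 N, or if a joint passes its speed limit or range.

## Working session

There is one attempt and no reset: what is moved stays moved. The work goes in short steps, Python scripts to look and compute and a shell command to move; the robot and the scene stay as the last step left them, time stands still between calls to the robot, and variables do not carry over. Pictures are saved under pics/ and viewed, at most 10 in all, crops included, and the job is handed in when it is done.

```bash
mkdir -p pics
cat > h.py <<'E'
import numpy as np, cv2
from cell import arm
from scipy.spatial.transform import Rotation as R
def ray(cal,p):
    K=np.array(cal["intrinsics"]);T=np.array(cal["pose"])
    d=np.array([(p[1]-K[0,2])/K[0,0],-(p[0]-K[1,2])/K[1,1],-1.])
    d=T[:3,:3]@d; return T[:3,3],d/np.linalg.norm(d)
def onz(cal,p,z):
    o,d=ray(cal,p); return o+d*(z-o[2])/d[2]
def tri(rs):
    A=np.zeros((3,3));b=np.zeros(3)
    for o,d in rs:
        P=np.eye(3)-np.outer(d,d);A+=P;b+=P@o
    x=np.linalg.solve(A,b); return x,[np.linalg.norm((np.eye(3)-np.outer(d,d))@(x-o)) for o,d in rs]
def proj(cal,X):
    K=np.array(cal["intrinsics"]);T=np.array(cal["pose"])
    c=T[:3,:3].T@(np.array(X)-T[:3,3]); return [-K[1,1]*c[1]/-c[2]+K[1,2], K[0,0]*c[0]/-c[2]+K[0,2]]
E
python3 - <<'E'
from h import *
np.set_printoptions(precision=4,suppress=True)
ims=[]
for c in ["scene","top"]:
    im=arm.get_image(c); ims.append(im)
    cal=arm.get_calibration(c); print(c,np.array(cal["pose"])[:3,3], [k for k in cal])
    for q in ["press","press_trigger_mid","press_tab_top","cassette_mid"]:
        print(q,[(np.round(r["point"],1).tolist(),round(r["conf"],2)) for r in arm.place_of(c,q)])
cv2.imwrite("pics/a_scene.png",cv2.resize(ims[0][:,:,::-1],(800,600)));cv2.imwrite("pics/a_top.png",cv2.resize(ims[1][:,:,::-1],(800,600)))
s=arm.observe();print(s["clock"],s["position"],s["ee_rot"],s["width"])
print(R.from_rotvec(s["ee_rot"]).as_matrix())
E
```

```text
scene [ 0.8094 -0.2503  0.649 ] ['intrinsics', 'pose']
press [([170.9, 268.4], 0.94), ([130.3, 222.4], 0.7)]
press_trigger_mid [([133.3, 256.3], 0.69)]
press_tab_top [([129.0, 223.2], 0.54)]
cassette_mid [([239.9, 278.2], 0.94), ([143.0, 328.6], 0.94), ([215.5, 365.1], 0.76), ([173.8, 305.9], 0.65)]
top [0.4685 0.0469 0.8739] ['intrinsics', 'pose']
press [([237.2, 201.0], 0.96), ([237.3, 347.6], 0.57)]
press_trigger_mid [([255.0, 198.3], 0.49)]
press_tab_top [([291.9, 204.2], 0.6)]
cassette_mid [([197.9, 186.1], 0.95), ([205.7, 142.3], 0.94), ([179.2, 260.9], 0.81), ([137.3, 192.4], 0.61)]
0.5 [0.1822 0.5978 0.4047] [ 0.463   3.1073 -0.    ] 1.0005045421821286
[[-0.9566  0.2915  0.    ]
 [ 0.2915  0.9566 -0.    ]
 [-0.     -0.     -1.    ]]
```

View pics/a_scene.png

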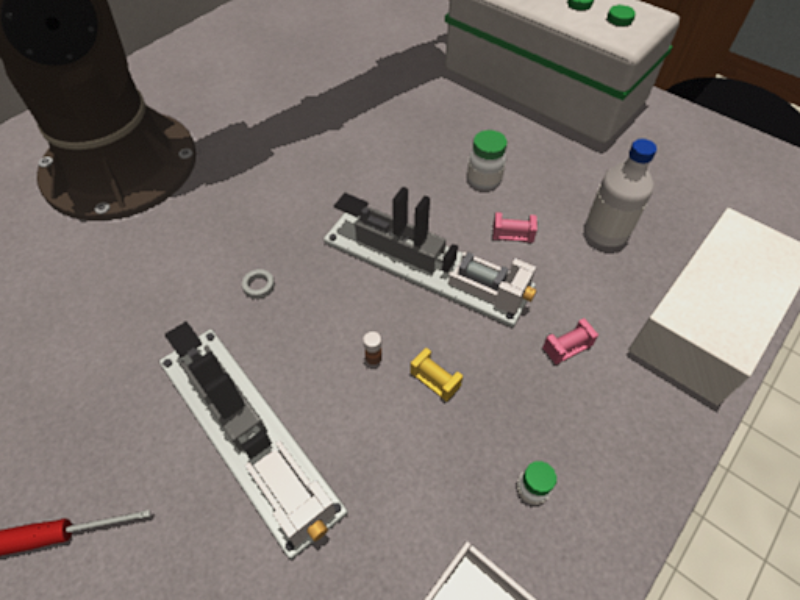

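View pics/a_top.png

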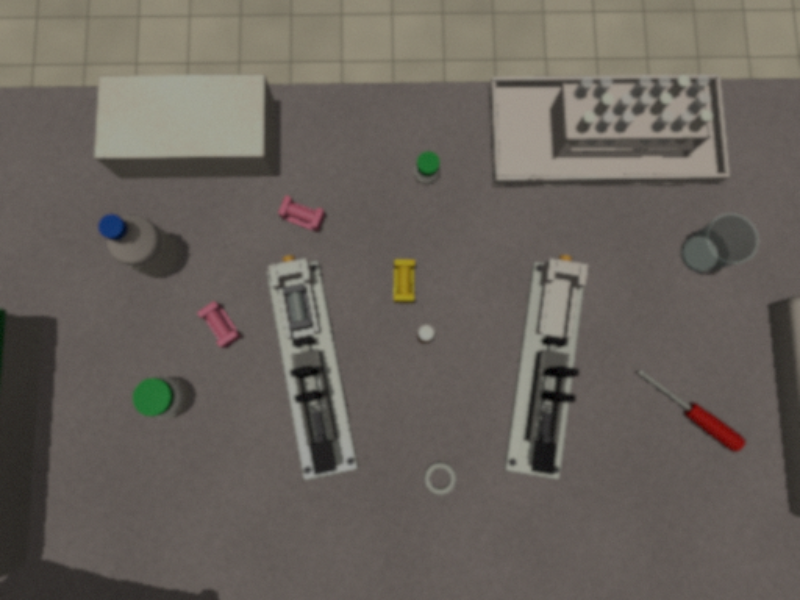

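The loaded press is the one with the glass tube: scene (row 195, col 275 of 512x384), top (row 237, col 201). The empty one is at top (237, 348).
- **Candidates for the cassette:** white with tube at top (198,186) is chosen. Yellow at top (179,261) and pinks at top (206,142) and (137,192) are rejected.
- **Candidates for the press:** (237,201) is chosen. (237,348) has an empty trough and is rejected.

Run:
```python
from h import *
np.set_printoptions(precision=4,suppress=True)
cs,ct=arm.get_calibration("scene"),arm.get_calibration("top")
S={};
P={"press":([170.9,268.4],[237.2,201.0]),"trig":([133.3,256.3],[255,198.3]),"tab":([129,223.2],[291.9,204.2]),"cas":([173.8,305.9],[197.9,186.1])}
for k,(a,b) in P.items():
    x,e=tri([ray(cs,a),ray(ct,b)]); S[k]=x; print(k,x,np.round(e,4))
o=S["press"]
d=(S["cas"]-S["tab"])[:2]; th=np.arctan2(d[1],d[0]); print("yaw deg",np.degrees(th))
# fit pose: yaw,x,y from all points on given heights, using reprojection
from scipy.optimize import least_squares
loc={"press":[0,0,0],"trig":[-.037,0,.1],"tab":[-.116,0,.064]}
def W(p,l): c,s=np.cos(p[2]),np.sin(p[2]); return [p[0]+c*l[0]-s*l[1],p[1]+s*l[0]+c*l[1],l[2]]
def f(p):
    r=[]
    for k,l in loc.items():
        for cal,m in zip((cs,ct),P[k]): r+=list(np.array(proj(cal,W(p,l)))-m)
    return r
s=least_squares(f,[o[0],o[1],th],loss="soft_l1");print(s.x,np.degrees(s.x[2]),np.round(s.fun,1))
# overlay
for n,cal in (("scene",cs),("top",ct)):
    im=arm.get_image(n)[:,:,::-1].copy()
    for l in [[-.145,-.038,.012],[-.145,.038,.012],[.155,.038,.012],[.155,-.038,.012],[-.042,.014,.122],[-.042,-.014,.122],[0,.014,.122],[0,-.014,.122],[-.136,.015,.064],[-.136,-.015,.064],[-.096,.015,.064],[-.096,-.015,.064]]:
        q=proj(cal,W(s.x,l)); cv2.circle(im,(int(q[1]*16),int(q[0]*16)),16,(0,0,255),-1,shift=4)
    r0,c0=(110,195) if n=="scene" else (155,130)
    cv2.imwrite(f"pics/b_{n}.png",cv2.resize(im[r0:r0+160,c0:c0+160],(590,590),interpolation=cv2.INTER_CUBIC))
a,b=cv2.imread("pics/b_scene.png"),cv2.imread("pics/b_top.png")
cv2.imwrite("pics/b.png",cv2.resize(np.hstack([a,b]),(800,400)))
```

```text
press [ 0.5104  0.1544 -0.0038] [0.0004 0.0004]
trig [0.4734 0.1502 0.0948] [0.0034 0.0034]
tab [0.3962 0.1381 0.0666] [0.0016 0.0016]
cas [0.5928 0.1811 0.0291] [0.0031 0.0031]
yaw deg 12.351715249987699
[0.511  0.1528 0.1205] 6.9047032084294 [-0.5 -0.  -0.2  0.6 -0.9 -1.9 -1.6 -0.6  0.5  0.9  0.6  0.3]
```

View pics/b.png

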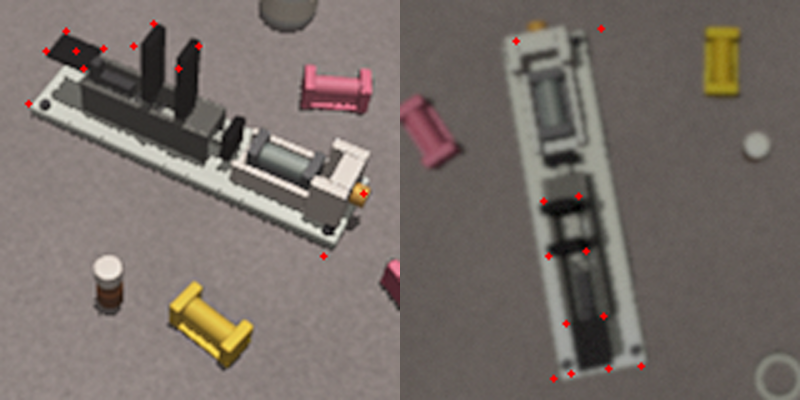

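```bash
cat > fit.py <<'E'
from h import *
from scipy.optimize import least_squares
def W(p,l): c,s=np.cos(p[2]),np.sin(p[2]); return [p[0]+c*l[0]-s*l[1],p[1]+s*l[0]+c*l[1],l[2]]
def fit(obs,p0):
    f=lambda p: np.ravel([np.array(proj(cal,W(p,l)))-m for cal,l,m in obs])
    s=least_squares(f,p0,loss="soft_l1"); return s.x,s.fun.reshape(-1,2)
E
python3 - <<'E'
from fit import *
np.set_printoptions(precision=4,suppress=True)
cs,ct=arm.get_calibration("scene"),arm.get_calibration("top")
A,B,C,D=[-.145,.038,.012],[-.145,-.038,.012],[.155,-.038,.012],[.155,.038,.012]
obs=[(ct,A,[305.8,196]),(ct,B,[299.8,228]),(ct,D,[170.2,171.2]),(ct,C,[167,203.2]),
 (cs,B,[153.2,206.2]),(cs,C,[207.6,329]),(cs,A,[138,222.2]),
 (cs,[-.136,-.015,.064],[131,213.5]),(cs,[-.136,.015,.064],[123.2,222.2]),(cs,[-.096,.015,.064],[129.2,237]),(cs,[-.096,-.015,.064],[137.2,228])]
p,r=fit(obs,[.511,.153,.18]);print(p,np.degrees(p[2]));print(np.round(r,1).tolist())
for l in ([-.013,0,.1],[-.116,0,.064]): print(W(p,l))
s=arm.observe(); M=R.from_rotvec(s["ee_rot"]).as_matrix()
tgt=np.array(W(p,[-.013,0,.40])); print("shift tool",M.T@(tgt-s["position"]))
yd=np.arctan2(M[1,1],M[0,1]); print("tool y dir deg",np.degrees(yd),"world turn needed",np.degrees((p[2]-yd+np.pi/2)%np.pi-np.pi/2), "j7",s["joints"][6])
E
```

```text
[0.5126 0.1575 0.1801] 10.319883375777925
[[0.3, -2.7], [-0.9, 0.1], [1.3, -1.2], [-1.9, 0.1], [-0.5, -0.1], [1.0, -0.3], [-6.6, 1.9], [0.7, -0.6], [-0.2, -1.9], [0.3, -1.2], [1.2, 0.5]]
[np.float64(0.49982006053128775), np.float64(0.15512976419098384), 0.1]
[np.float64(0.39848629885555864), np.float64(0.13667796903044369), 0.064]
shift tool [-0.4329 -0.3309  0.0047]
tool y dir deg 73.04767475652625 world turn needed -62.727791380748336 j7 -0.07509139550995098
```

```bash
cat > go.py <<'E'
# usage: go.py px py yaw  lx lz(tip)  [tooly_offset_deg] -> remaining shift/roll for tool
import sys; from fit import *
a=[float(v) for v in sys.argv[1:]]; p=a[:3]; off=np.radians(a[5]) if len(a)>5 else 0
s=arm.observe(); M=R.from_rotvec(s["ee_rot"]).as_matrix()
t=np.array(W(p,[a[3],0,a[4]+.178])); sh=M.T@(t-s["position"])
yd=np.arctan2(M[1,1],M[0,1]); d=(p[2]+off-yd+np.pi/2)%np.pi-np.pi/2
print("clock",s["clock"],"shift",np.round(sh,4),"roll",round(-d,4),"tilt",np.round(M[:,2],4),"j",np.round(s["joints"],2),"F",np.round(s["force"],1),"w",round(s["width"],3),"gf",s["gripper_force"])
E
python3 -m inch '-0.433 -0.331 0 1.095 0.0918;-0.433 -0.331 0 1.095 0.0918;-0.433 -0.331 0 1.095 0.0918;-0.433 -0.331 0 1.095 0.0918;-0.433 -0.331 0 1.095 0.0918'; python3 go.py .5126 .1575 .1801 -.013 .222
```

```text
clock: 1.1
position: [0.3288, 0.3929, 0.405]
ee_rot: [-1.577, -2.717, -0.001]
force: [0.6, 0.9, 0.2]
width: 1.002
gripper_force: 0.0
clock 1.1 shift [-0.2913  0.0306  0.0049] roll 0.3388 tilt [ 3.e-04  8.e-04 -1.e+00] j [-1.18  0.25  0.25  1.86 -0.07  1.04 -0.38] F [0.6 0.9 0.2] w 1.002 gf 0.0
```

```bash
python3 -m inch '-0.29 0.03 0 0.34 0.0918;-0.29 0.03 0 0.34 0.0918;-0.29 0.03 0 0.34 0.0918;-0.29 0.03 0 0.34 0.0918;-0.29 0.03 0 0.34 0.0918'; python3 go.py .5126 .1575 .1801 -.013 .222
python3 - <<'E'
from h import *
np.set_printoptions(precision=4,suppress=True)
im=arm.get_image("wrist"); cal=arm.get_calibration("wrist");print(cal["pose"])
cv2.imwrite("pics/c.png",cv2.resize(im[:,:,::-1],(800,600),interpolation=cv2.INTER_CUBIC))
for q in ["press_trigger_mid","press_tab_top","cassette_mid"]:
    print(q,[(np.round(r["point"],1).tolist(),round(r["conf"],2)) for r in arm.place_of("wrist",q)])
E
```

```text
clock: 1.6
position: [0.4756, 0.1907, 0.4051]
ee_rot: [2.006, 2.417, 0.002]
force: [1.3, 0.9, 1.0]
width: 0.998
gripper_force: 0.0
clock 1.6 shift [-0.0394  0.0172  0.0051] roll 0.0052 tilt [ 7.e-04  7.e-04 -1.e+00] j [-0.83  0.26  0.44  1.87 -0.12  1.04 -0.16] F [1.3 0.9 1. ] w 0.998 gf 0.0
[[ 0.9843 -0.1691 -0.0507  0.4676]
 [ 0.1765  0.9482  0.2643  0.2513]
 [ 0.0033 -0.2691  0.9631  0.3846]
 [ 0.      0.      0.      1.    ]]
press_trigger_mid [([224.8, 249.0], 0.77), ([214.6, 174.7], 0.36)]
press_tab_top []
cassette_mid [([202.4, 359.4], 0.96), ([219.9, 468.7], 0.96), ([308.4, 356.0], 0.85), ([97.3, 364.6], 0.67)]
```

View pics/c.png

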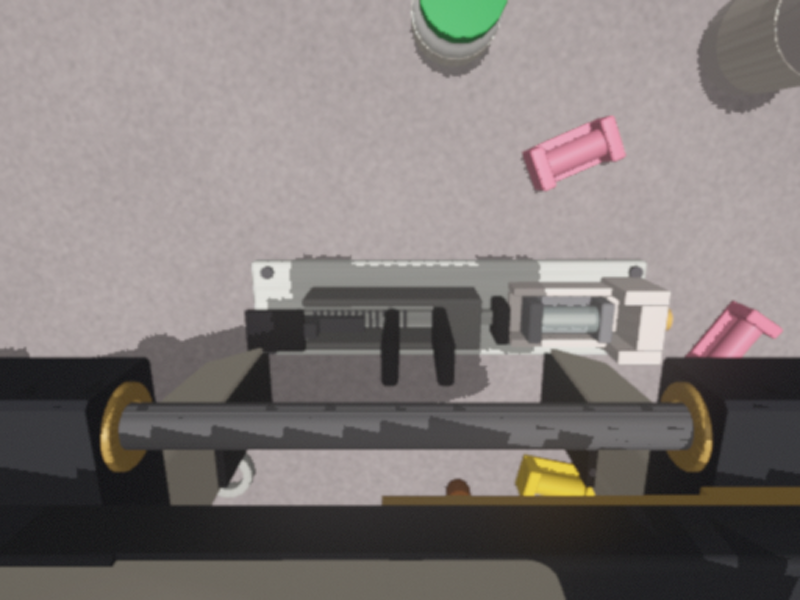

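Run:
```python
from fit import *
np.set_printoptions(precision=4,suppress=True)
cw,cs,ct=[arm.get_calibration(n) for n in("wrist","scene","top")]
q=lambda c,r:[r/1.5625-.2,c/1.5625-.2]
A,B,C,D=[-.145,.038,.012],[-.145,-.038,.012],[.155,-.038,.012],[.155,.038,.012]
obs=[(cw,A,q(251,261)),(cw,D,q(646,261)),(cw,[-.042,-.014,.122],q(382,384)),(cw,[-.032,-.014,.122],q(399,384)),(cw,[-.01,-.014,.122],q(436,384)),(cw,[0,-.014,.122],q(454,384)),
(cw,[-.136,.015,.064],q(246,310)),(cw,[-.096,.015,.064],q(305,311)),(cw,[-.096,-.015,.064],q(305,351)),(cw,[-.136,-.015,.064],q(246,350))]
p,r=fit(obs,[.511,.153,.18]);print(p,np.degrees(p[2]));print(np.round(r,1).tolist())
o2=[(ct,A,[305.8,196]),(ct,B,[299.8,228]),(ct,D,[170.2,171.2]),(ct,C,[167,203.2]),
 (cs,B,[153.2,206.2]),(cs,C,[207.6,329]),
 (cs,[-.136,-.015,.064],[131,213.5]),(cs,[-.136,.015,.064],[123.2,222.2]),(cs,[-.096,.015,.064],[129.2,237]),(cs,[-.096,-.015,.064],[137.2,228])]
p2,r=fit(obs+o2,p);print("all",p2,np.degrees(p2[2]));print(np.round(r,1).tolist())
# heights from two views: trigger top edge/tab centre
tabW=np.mean([o[2] for o in obs[6:]],0);tabS=np.mean([o[2] for o in o2[6:]],0)
print("tab tri",tri([ray(cw,tabW),ray(cs,tabS)]),W(p2,[-.116,0,.064]))
trW,trS=q(382,384),[110+45/2.5,195+141/2.5]
print("trig corner tri",tri([ray(cw,trW),ray(cs,trS)]),W(p2,[-.042,-.014,.122]))
cm=[np.array(x) for x in ([202.4,359.4],)];X=onz(cw,cm[0],.034);c,s=np.cos(p2[2]),np.sin(p2[2]);d=X[:2]-p2[:2];print("cassette local",c*d[0]+s*d[1],-s*d[0]+c*d[1])
```

```text
[0.5098 0.1583 0.1884] 10.79659156308186
[[-1.1, -1.1], [-2.4, 2.8], [1.1, -0.5], [1.1, -0.1], [0.9, 1.1], [0.9, 0.9], [-1.0, -2.3], [-1.9, -1.4], [-0.3, 0.3], [0.6, 0.3]]
all [0.5103 0.1579 0.1821] 10.433014275404835
[[-1.4, -0.5], [-1.1, 3.2], [1.4, -0.1], [1.4, 0.3], [1.4, 1.6], [1.4, 1.4], [-1.4, -1.8], [-2.0, -0.8], [-0.4, 0.7], [0.2, 0.6], [1.4, -2.8], [0.2, 0.1], [2.3, -1.5], [-0.9, -0.2], [-1.0, -0.7], [0.1, -1.1], [0.1, -1.3], [-0.7, -2.6], [-0.2, -1.9], [0.7, -0.2]]
tab tri (array([0.3984, 0.1375, 0.0655]), [np.float64(0.0015172592724541029), np.float64(0.0015172592724541744)]) [np.float64(0.39623693254683734), np.float64(0.13687299240638756), 0.064]
trig corner tri (array([0.4729, 0.1381, 0.1206]), [np.float64(0.0016968568594081866), np.float64(0.0016968568594082118)]) [np.float64(0.47154871407604637), np.float64(0.1365048037364171), 0.122]
cassette local 0.08486034857700052 -0.00012697338175126326
```

```bash
python3 go.py .511 .158 .184 -.013 .081; python3 -m inch '-0.039 0.015 0.005 0 0.0918;-0.039 0.015 0.05 0 0.0918;-0.039 0.015 0.09 0 0.0918;-0.039 0.015 0.09 0 0.0918;-0.039 0.015 0.09 0 0.0918'; python3 go.py .511 .158 .184 -.013 .081
python3 - <<'E'
from h import *
im=arm.get_image("wrist"); im2=arm.get_image("scene")
cv2.imwrite("pics/d.png",np.hstack([cv2.resize(im[:,:,::-1],(400,300)),cv2.resize(im2[90:240,180:380,::-1],(400,300))]))
E
```

```text
clock 1.8 shift [-0.0391  0.016   0.1459] roll -0.0025 tilt [ 3.e-04  1.e-04 -1.e+00] j [-0.84  0.26  0.44  1.87 -0.12  1.04 -0.17] F [-1.   1.4 -0.3] w 1.0 gf 0.0
clock: 2.3
position: [0.4964, 0.158, 0.3151]
ee_rot: [-2.004, -2.418, 0.002]
force: [0.8, -0.1, 0.5]
width: 0.997
gripper_force: 0.0
clock 2.3 shift [-0.0027  0.0015  0.0561] roll 0.0027 tilt [-1.3e-03 -3.0e-04 -1.0e+00] j [-0.73  0.38  0.42  1.96 -0.2   0.84 -0.01] F [ 0.8 -0.1  0.5] w 0.997 gf 0.0
```

View pics/d.png

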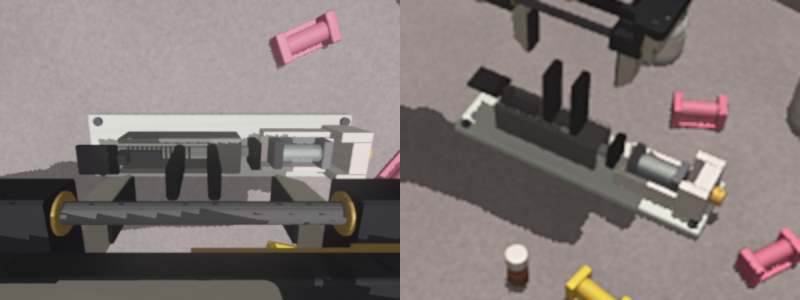

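The picture shows both bars (cols 167–221, left panel) between the fingers (133–272). The squeeze is centred near x = -13, so I descend.

```bash
python3 -m inch '-0.002 0.001 0.03 0 0.0918;-0.002 0.001 0.056 0 0.0918;-0.002 0.001 0.056 0 0.0918;-0.002 0.001 0.056 0 0.0918' 20; python3 go.py .511 .158 .184 -.013 .081
python3 -m inch '0 0 0 0 0.024;0 0 0 0 0.024;0 0 0 0 0.024;0 0 0 0 0.024;0 0 0 0 0.024' 20;python3 go.py .511 .158 .184 -.013 .081
```

```text
clock: 2.8
position: [0.4986, 0.1555, 0.2603]
ee_rot: [2.006, 2.417, 0.002]
force: [-0.4, -0.5, 0.5]
width: 1.001
gripper_force: 0.0
clock 2.8 shift [ 0.0002 -0.0004  0.0013] roll 0.0012 tilt [ 1.3e-03  8.0e-04 -1.0e+00] j [-0.69  0.46  0.39  2.01 -0.26  0.72  0.04] F [-0.4 -0.5  0.5] w 1.001 gf 0.0
clock: 3.3
position: [0.4978, 0.1551, 0.2589]
ee_rot: [-2.006, -2.417, 0.001]
force: [-5.7, -0.3, 3.1]
width: 0.609
gripper_force: 2.5
clock 3.3 shift [ 0.0005  0.0005 -0.0001] roll 0.001 tilt [-6.e-04  1.e-04 -1.e+00] j [-0.69  0.46  0.39  2.01 -0.26  0.72  0.04] F [-5.7 -0.3  3.1] w 0.609 gf 2.4978362023830414
```

```bash
python3 -m inch '0 0 0 0 0.024;0 0 0 0 0.024;0 0 0 0 0.024;0 0 0 0 0.024;0 0 0 0 0.024' 20;
python3 -m inch '0 0 0 0 0.024;0 0 0 0 0.024;0 0 0 0 0.024' 20
python3 - <<'E'
from h import *
im=arm.get_image("wrist"); im2=arm.get_image("scene")
cv2.imwrite("pics/e.png",np.hstack([cv2.resize(im[:,:,::-1],(400,300)),cv2.resize(im2[90:240,180:380,::-1],(400,300))]))
E
```

```text
clock: 3.8
position: [0.4977, 0.155, 0.2583]
ee_rot: [-2.006, -2.417, 0.002]
force: [-1.8, 0.3, -4.5]
width: 0.283
gripper_force: 20.0
clock: 4.1
position: [0.4978, 0.155, 0.2583]
ee_rot: [-2.006, -2.417, 0.002]
force: [-1.6, 0.2, -8.9]
width: 0.28
gripper_force: 20.0
```

View pics/e.png

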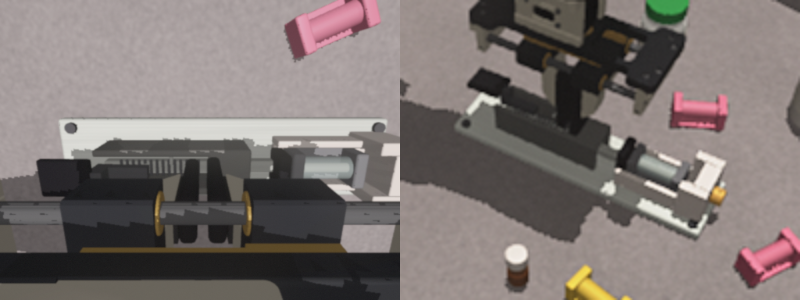

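Squeeze is full (25.7 mm opening) and the jaw has advanced. Now to let go fully and repeat.

```bash
python3 -m inch '0 0 0 0 0.08;0 0 0 0 0.08;0 0 0 0 0.08;0 0 0 0 0.08;0 0 0 0 0.08' 20; python3 -m inch '0 0 0 0 0.08;0 0 0 0 0.08;0 0 0 0 0.08;0 0 0 0 0.024;0 0 0 0 0.024' 20
python3 -m inch '0 0 0 0 0.024;0 0 0 0 0.024;0 0 0 0 0.024;0 0 0 0 0.024;0 0 0 0 0.024' 20;python3 -m inch '0 0 0 0 0.024;0 0 0 0 0.024;0 0 0 0 0.024;0 0 0 0 0.024' 20
```

```text
clock: 4.7
position: [0.4989, 0.1552, 0.2593]
ee_rot: [2.006, 2.416, 0.003]
force: [0.5, 0.1, 0.5]
width: 0.663
gripper_force: 0.0
clock: 5.2
position: [0.4982, 0.1551, 0.2588]
ee_rot: [2.007, 2.417, 0.0]
force: [0.5, -0.2, -0.3]
width: 0.747
gripper_force: 0.0
clock: 5.7
position: [0.4966, 0.1547, 0.2583]
ee_rot: [-2.005, -2.415, 0.004]
force: [2.0, 0.1, -9.9]
width: 0.316
gripper_force: 17.4
clock: 6.1
position: [0.4978, 0.155, 0.2583]
ee_rot: [-2.006, -2.417, 0.002]
force: [-1.8, 0.6, -7.9]
width: 0.278
gripper_force: 20.0
```

Second full stroke done. Third:

```bash
python3 -m inch '0 0 0 0 0.08;0 0 0 0 0.08;0 0 0 0 0.08;0 0 0 0 0.08;0 0 0 0 0.08' 20; python3 -m inch '0 0 0 0 0.08;0 0 0 0 0.08;0 0 0 0 0.08;0 0 0 0 0.024;0 0 0 0 0.024' 20
python3 -m inch '0 0 0 0 0.024;0 0 0 0 0.024;0 0 0 0 0.024;0 0 0 0 0.024;0 0 0 0 0.024' 20;python3 -m inch '0 0 0 0 0.024;0 0 0 0 0.024;0 0 0 0 0.024;0 0 0 0 0.024;0 0 0 0 0.024' 20
python3 - <<'E'
from h import *
im=arm.get_image("wrist"); im2=arm.get_image("scene")
cv2.imwrite("pics/f.png",np.hstack([cv2.resize(im[:,:,::-1],(400,300)),cv2.resize(im2[90:240,180:380,::-1],(400,300))]))
E
```

```text
clock: 6.6
position: [0.4988, 0.1552, 0.2592]
ee_rot: [2.006, 2.416, 0.003]
force: [0.1, -0.3, -0.3]
width: 0.666
gripper_force: 0.0
clock: 7.1
position: [0.4981, 0.1551, 0.2588]
ee_rot: [2.007, 2.417, 0.0]
force: [-0.2, 0.7, -0.1]
width: 0.745
gripper_force: 0.0
clock: 7.6
position: [0.4963, 0.1547, 0.2582]
ee_rot: [-2.005, -2.415, 0.005]
force: [-13.6, -2.4, 5.8]
width: 0.327
gripper_force: 20.0
clock: 8.1
position: [0.4964, 0.1547, 0.2582]
ee_rot: [-2.005, -2.415, 0.006]
force: [-8.8, -1.0, 5.2]
width: 0.326
gripper_force: 20.0
```

View pics/f.png

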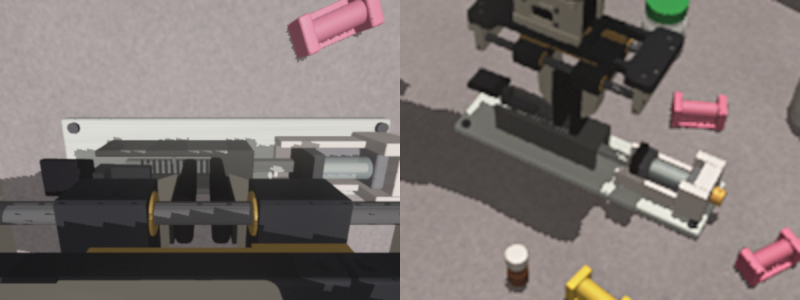

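The third stroke stopped at 29.9 mm: about 12 mm of travel, 4 idle and 7–8 of jaw, matching the home stop. Next I release, lift and measure the cassette.

```bash
python3 -m inch '0 0 0 0 0.0918;0 0 0 0 0.0918;0 0 0 0 0.0918;0 0 0 0 0.0918;0 0 0 0 0.0918'; python3 -m inch '0 0 0 0 0.0918;0 0 -0.05 0 0.0918;0 0 -0.10 0 0.0918;0.03 0 -0.145 0 0.0918;0.03 0 -0.145 0 0.0918'
python3 - <<'E'
from fit import *
p=[.511,.158,.184];c,s=np.cos(p[2]),np.sin(p[2])
def loc(X): d=X[:2]-p[:2]; return np.round([c*d[0]+s*d[1],-s*d[0]+c*d[1]],4)
ims={}
for n in("wrist","scene","top"):
    ims[n]=arm.get_image(n);cal=arm.get_calibration(n)
    print(n,"predicted",np.round(proj(cal,W(p,[.102,0,.034])),1))
    for r in arm.place_of(n,"cassette_mid"): print(np.round(r["point"],1),round(r["conf"],2),loc(onz(cal,r["point"],.034)))
cal=arm.get_calibration("wrist")
for l in ([.132,0,.034],[.07,0,.045],[.072,0,.048]): print(l,np.round(proj(cal,W(p,l)),1))
u=proj(cal,W(p,[.06,0,.03])); r0,c0=int(u[0])-70,int(u[1])-100
print(r0,c0)
cv2.imwrite("pics/g.png",cv2.resize(ims["wrist"][max(r0,0):r0+150,max(c0,0):c0+200,::-1],(800,600),interpolation=cv2.INTER_CUBIC))
E
python3 go.py .511 .158 .184 -.013 .222
```

```text
clock: 8.7
position: [0.4987, 0.1552, 0.259]
ee_rot: [2.006, 2.416, 0.002]
force: [0.3, -0.1, 1.1]
width: 0.71
gripper_force: 0.0
clock: 9.2
position: [0.4937, 0.1876, 0.4092]
ee_rot: [2.002, 2.418, 0.016]
force: [0.5, 0.9, -0.4]
width: 1.001
gripper_force: 0.0
wrist predicted [196.6 357.8]
[196.7 353.1] 0.97 [ 0.0966 -0.0002]
[307.7 341. ] 0.74 [ 0.0932 -0.1454]
[ 94.7 346.7] 0.68 [0.0808 0.111 ]
[219.2 448.4] 0.58 [ 0.2099 -0.027 ]
scene predicted [178.  313.7]
[143.4 327.2] 0.84 [0.0887 0.1023]
[238.  278.8] 0.81 [ 0.1029 -0.1594]
[177.4 312.3] 0.77 [0.0989 0.    ]
[217.5 365.3] 0.69 [ 0.228  -0.0378]
top predicted [190.2 188.9]
[189.2 189.5] 0.78 [ 0.1038 -0.0017]
[138.3 196. ] 0.77 [ 0.2138 -0.0361]
[176.5 259. ] 0.61 [ 0.1016 -0.1558]
[0.132, 0, 0.034] [193.9 390.8]
[0.07, 0, 0.045] [196.5 337.5]
[0.072, 0, 0.048] [197.3 340. ]
122 225
clock 9.5 shift [-0.0287  0.0007  0.0024] roll -0.0002 tilt [-0.002  -0.0015 -1.    ] j [-0.82  0.28  0.46  1.84 -0.14  1.05 -0.12] F [-0.2  0.4 -0.1] w 1.003 gf 0.0
```

View pics/g.png

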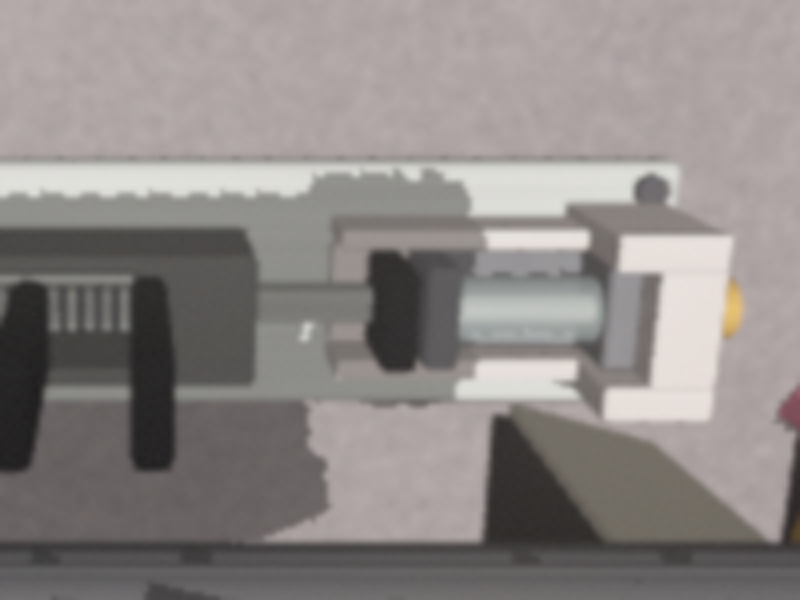

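```bash
python3 - <<'E'
from fit import *
cal=arm.get_calibration("wrist");p=[.511,.158,.184]
f=lambda l:np.round(proj(cal,W(p,l)),1)
for n,l,o in [("plateD",[.155,.038,.012],(163.2,395)),("post R",[0,-.014,.122],(239,268.2)),("post L",[-.01,-.014,.122],(239,258)),("mouth top?",[.120,.0,.06],("?",380)),("casF",[.132,0,.048],("?",384.5)),("casR",[.072,0,.048],("?",329.5)),("jaw front top",[.07,0,.052],("?",329.5)),("jaw rear top",[.06,0,.052],("?",318)),("housing end top?",[.05,.0,.05],("?",288))]: print(n,f(l),o)
E
python3 go.py .511 .158 .184 -.118 .14 90
```

```text
plateD [157. 407.] (163.2, 395)
post R [236.8 276.2] (239, 268.2)
post L [236.8 264.6] (239, 258)
mouth top? [200.7 389. ] ('?', 380)
casF [197.4 395.8] ('?', 384.5)
casR [197.3 340. ] ('?', 329.5)
jaw front top [198.4 339.1] ('?', 329.5)
jaw rear top [198.3 329.7] ('?', 318)
housing end top? [197.8 319.9] ('?', 288)
clock 9.5 shift [-0.0286 -0.1042  0.0846] roll 1.5706 tilt [-0.002  -0.0015 -1.    ] j [-0.82  0.28  0.46  1.84 -0.14  1.05 -0.12] F [-0.2  0.4 -0.1] w 1.003 gf 0.0
```

The pixel offsets are uniform (-11 px, the same as the plate corner). Seen in the press's frame, the cassette's front end is therefore at the back wall (within about 1 mm) and the jaw face sits near 70 mm. Now the tab: I turn 90° so that the gripper's body clears the trigger.

```bash
python3 -m inch '-0.028 -0.104 0 1.57 0;-0.028 -0.104 0 1.57 0;-0.028 -0.104 0 1.57 0;-0.028 -0.104 0.03 1.57 0;-0.028 -0.104 0.06 1.57 0'; python3 -m inch '0 0 0 0.82 0;0 0 0 0.82 0;0 0 0 0.82 0;0 0 0 0.82 0;0 0 0 0.82 0'; python3 -m inch '0 0 0 0.05 0;0 0 0 0.05 0;0 0 0 0.05 0;0 0 0 0.05 0'; python3 go.py .511 .158 .184 -.116 .064 90
```

```text
clock: 10.0
position: [0.3952, 0.1372, 0.343]
ee_rot: [-2.757, -1.504, -0.002]
force: [0.2, 0.6, -1.5]
width: 0.609
gripper_force: 0.0
clock: 10.5
position: [0.3952, 0.1372, 0.3429]
ee_rot: [3.116, 0.389, -0.003]
force: [-0.5, -0.2, 0.1]
width: 0.176
gripper_force: 0.0
clock: 10.9
position: [0.3954, 0.1377, 0.3434]
ee_rot: [3.124, 0.324, -0.001]
force: [-0.2, -0.3, 0.2]
width: 0.005
gripper_force: 0.0
clock 10.9 shift [0.0014 0.0011 0.1014] roll 0.0227 tilt [-5.e-04 -5.e-04 -1.e+00] j [-1.05  0.19  0.69  2.17 -0.16  0.84 -1.63] F [-0.2 -0.3  0.2] w 0.005 gf 0.0
```

```bash
python3 -m inch '0.001 0.001 0.05 0.02 0;0.001 0.001 0.09 0.02 0;0.001 0.001 0.09 0.02 0;0.001 0.001 0.099 0.02 0;0.001 0.001 0.099 0.02 0';python3 go.py .511 .158 .184 -.116 .064 90; python3 -m inch '0 0 0.004 0 0;0 0 0.006 0 0;0 0 0.008 0 0;0 0 0.008 0 0;0 0 0.008 0 0';python3 go.py .511 .158 .184 -.116 .058 90
```

```text
clock: 11.4
position: [0.3971, 0.1372, 0.2454]
ee_rot: [-3.127, -0.292, -0.001]
force: [0.2, -0.2, 0.1]
width: 0.001
gripper_force: 0.0
clock 11.4 shift [-0.0002  0.0004  0.0034] roll 0.0019 tilt [ 9.e-04  7.e-04 -1.e+00] j [-0.92  0.38  0.59  2.27 -0.38  0.59 -1.43] F [ 0.2 -0.2  0.1] w 0.001 gf 0.0
clock: 11.9
position: [0.3958, 0.1371, 0.2375]
ee_rot: [-3.127, -0.292, 0.002]
force: [-6.5, -2.0, 11.4]
width: 0.005
gripper_force: 6.0
clock 11.9 shift [0.001  0.0006 0.0015] roll 0.0022 tilt [-0.0016  0.0013 -1.    ] j [-0.91  0.39  0.57  2.27 -0.4   0.57 -1.41] F [-6.5 -2.  11.4] w 0.005 gf 5.964940132107586
```

```bash
python3 -m inch '0 0 0 0 0;0 0 0 0 0;0 0 0 0 0';python3 go.py .511 .158 .184 -.116 .058 90
python3 - <<'E'
from h import *
im=arm.get_image("wrist"); im2=arm.get_image("scene")
cv2.imwrite("pics/i.png",np.hstack([cv2.resize(im[:,:,::-1],(400,300)),cv2.resize(im2[90:240,180:380,::-1],(400,300))]))
E
```

```text
clock: 12.2
position: [0.3958, 0.1371, 0.2375]
ee_rot: [-3.126, -0.292, 0.002]
force: [-5.8, -0.8, 10.8]
width: 0.006
gripper_force: 5.9
clock 12.2 shift [0.0011 0.0006 0.0015] roll 0.0022 tilt [-0.0016  0.0014 -1.    ] j [-0.91  0.39  0.57  2.27 -0.4   0.57 -1.41] F [-5.8 -0.8 10.8] w 0.006 gf 5.943702341755852
```

View pics/i.png

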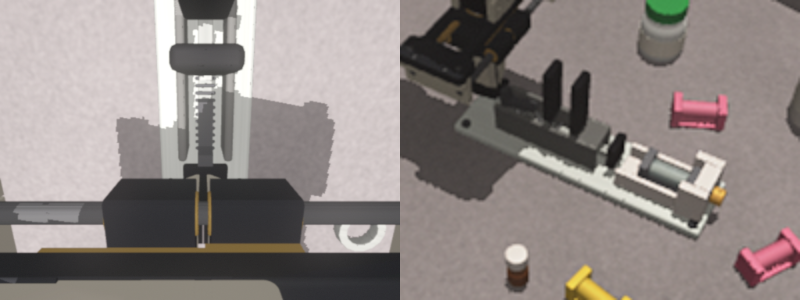

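The jaw is back at the housing (right panel, (615,150)) and the cassette is in the socket (672,170). Now I lift clear and verify.

```bash
python3 -m inch '0 0 -0.01 0 0;0 0 -0.05 0 0;0 0 -0.10 0 0;0 0 -0.14 0 0;0 0 -0.14 0 0'; python3 -m inch '0 0 0 0 0;0 0 0 0 0;0 0 0 0 0'
python3 - <<'E'
from fit import *
p=[.511,.158,.184];c,s=np.cos(p[2]),np.sin(p[2])
def loc(X): d=X[:2]-p[:2]; return np.round([c*d[0]+s*d[1],-s*d[0]+c*d[1]],4)
ims={}
for n in("scene","top"):
    ims[n]=arm.get_image(n);cal=arm.get_calibration(n)
    for q,z in(("cassette_mid",.034),("press_jaw",.037)):
      for r in arm.look_for(n,q) if q=="press_jaw" else arm.place_of(n,q): print(n,q,np.round(r["point"],1),round(r["conf"],2),loc(onz(cal,r["point"],z)))
cv2.imwrite("pics/k.png",np.hstack([cv2.resize(ims["scene"][105:225,195:355,::-1],(400,300),interpolation=cv2.INTER_CUBIC),cv2.resize(ims["top"][150:318,130:298,::-1],(300,300),interpolation=cv2.INTER_CUBIC)]))
E
```

```text
clock: 12.8
position: [0.3986, 0.137, 0.3821]
ee_rot: [-3.122, -0.29, -0.013]
force: [-0.9, 0.1, -0.9]
width: 0.009
gripper_force: 0.0
clock: 13.1
position: [0.3962, 0.137, 0.3759]
ee_rot: [3.127, 0.291, -0.002]
force: [1.0, 0.4, 0.4]
width: 0.001
gripper_force: 0.0
scene cassette_mid [219.  363.9] 0.95 [ 0.2268 -0.0423]
scene cassette_mid [144.  327.8] 0.89 [0.0905 0.1013]
scene cassette_mid [239.5 276.2] 0.79 [ 0.1001 -0.1646]
scene cassette_mid [178.6 313.7] 0.62 [ 0.1027 -0.0014]
scene press_jaw [166.4 282.4] 0.59 [ 0.0324 -0.0068]
scene press_jaw [177.9 306.5] 0.41 [ 0.0896 -0.0093]
top cassette_mid [209.5 143.7] 0.97 [0.0796 0.1029]
top cassette_mid [136.7 194.5] 0.82 [ 0.218  -0.0335]
top cassette_mid [179.2 262.1] 0.72 [ 0.0944 -0.1612]
top cassette_mid [195.5 189.9] 0.58 [ 0.09   -0.0001]
top press_jaw [219.1 197.7] 0.57 [ 0.0357 -0.0079]
```

View pics/k.png

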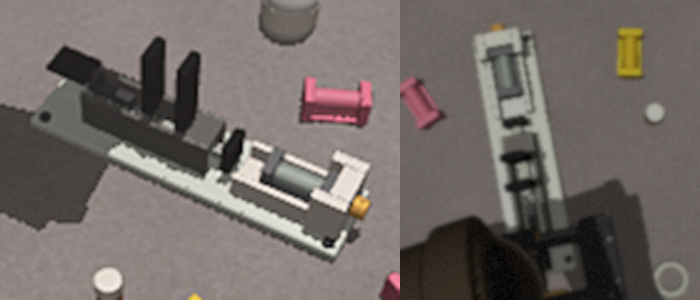

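The cassette is seated in the socket with a gap to the retracted jaw, and the tab and trigger are free. The robot is clear of everything.

```bash
python3 -c "
from cell import arm
print(arm.sign_off())"
```

```text
the job is handed in; nothing more can be done
None
```

I handed the job in at about 13 s of the 42 s allowed. Three trigger strokes pushed the cassette home, and pressing the release tab sent the jaw back. The last camera view shows the cassette still in the socket, but one of the two final position readings (top view, low confidence) put its centre at 90 mm, against 103 mm from the other and 102 mm when home; no verdict came back.

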